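# Tighten the eye screw of a strap clamp with a tommy bar

### The job

Pick up the tommy bar, slide its round shaft well through the loop of the eye screw on the strap clamp, and with the bar turn the screw clockwise (seen from above) until its shoulder is down on the strap and it is nipped up to about 0.4 newton metres, never past 0.8, which would drag the strap askew. Then draw the bar out without loosening the screw and lay it flat back on the black rubber mat. Keep the gripper off the eye screw and the strap, and leave the other things alone.

Things in the scene. Friction and masses are not known exactly. Their poses are not given: they have to be found in the camera images.
- rod_grip (a point): Centre of the handle (half-way up) of the tommy bar, a loose steel tool of 0.3 kg: square handle 20 x 20 x 70 mm and, on the same axis, a bright round shaft 10 mm in diameter, 110 mm long, with a round end; 180 mm overall. +x points along the shaft to its end. It starts flat on the mat and balances about 16 mm from here towards the shaft, inside the handle.
- rod_shaft (a point): Middle of the part of the shaft that goes into the loop: on the bar's axis, 90 mm from the handle's centre and 55 mm from the end. Same axes as rod_grip. The bar is well through when this point is within 45 mm of the loop's centre.
- rod_tip (a point): The round free end of the bar's shaft, on its axis, 145 mm from the handle's centre. Same axes as rod_grip.
- eye_center (a point): Centre of the loop of the eye screw: an upright bright steel ring, round hole 16 mm in diameter, 30 mm outside, 16 mm thick along the hole. x is the hole's axis (level; the bar may enter from either end), z is up, the screw's axis. The bar has 3 mm of play in the hole each way and may yaw about 0.33 rad either way before it turns the screw. Seated, this point is 82 mm above the table.
- strap_toe (a point): Point on the middle line of the strap's top, 60 mm from the screw's axis along clamp_base +x, 42 mm above the table. Once the screw is seated, more turning drags the strap round against a springy seat of 12 N m per rad: this point goes towards clamp_base -y by 1 mm at 0.2 N m, 2 mm at 0.4, 4 mm at 0.8, and comes back when the screw is let go.
- eye_shoulder (a point): Underside centre of the screw's round shoulder, 30 mm in diameter, 40 mm below the loop's centre, on the screw's axis. Clockwise from above tightens: the screw sinks 12 mm a turn (1.9 mm per rad), turns at about 0.06 N m and keeps its place when let go. It starts roughly 0.6 to 1 rad short of seated (shoulder on the strap's top, 42 mm up); just where is not known and must be felt.
- clamp_base (a point): Fixed base of the clamp, on the table (height 0) on the screw's axis. x runs along the strap from heel to toe as it lies undisturbed, z up.
- mat: Black rubber mat, fixed on the table, 260 (x) x 140 (y) x 4 mm; origin at the centre of its underside.
- hammer: Hammer lying on the table, a bystander.
- brush: Brush with a handle lying on the table, a bystander.
- tin: Closed low tin, 70 mm in diameter and 50 mm tall, a bystander.
- offcut: Offcut of square steel tube, 40 x 40 mm and 80 mm long, lying on the table, a bystander.
- strap: The strap of the clamp with the eye screw it carries: a steel bar 150 x 38 x 12 mm, top 42 mm above the table, centred on the screw and bridging a square tube (under the toe) and a heel block, both 30 mm high. Origin on the screw's axis at the strap's underside; x towards the toe, z up.
Not all that is in view belongs to the job. Leave any turquoise look-alike of the part that bears rod_grip alone.

How it is judged (in metres and radians):
On the way, in this order (a step that is already met when the one before it is completed fails the run):
1. the bar's shaft is well through the loop of the eye screw (rod_shaft within 45 mm of eye_center, inside the hole) (distance between rod_shaft and eye_center below 0.045 m and y of rod_shaft in the frame of eye_center between -0.018 and 0.018 m and z of rod_shaft in the frame of eye_center between -0.013 and 0.013 m and angle between the x axis of rod_grip and the x axis of eye_center, either way round below 0.6 rad), for 0.1 s.
2. with the bar still in the loop, the screw is seated (within 0.4 mm) and nipped up clockwise, dragging strap_toe by at least 1 mm (0.2 N m) (all of step 1 and z of eye_center in the frame of clamp_base below 0.0824 m and y of strap_toe in the frame of clamp_base below -0.001 m), for 0.2 s.
At the end, for the whole second after the job is handed in: The screw is still seated (eye_center not more than 82.4 mm above the table), the strap is back in line (strap_toe within 1 mm of its undisturbed line), and the bar lies flat and still with its handle's centre over the mat and the handle resting on the mat (z of eye_center in the frame of clamp_base below 0.0824 m and y of strap_toe in the frame of clamp_base between -0.001 and 0.001 m and x of rod_grip in the frame of mat between -0.13 and 0.13 m and y of rod_grip in the frame of mat between -0.07 and 0.07 m and z of rod_grip in the frame of mat below 0.019 m and angle between rod_grip's own x axis and vertical between 1.45 and 1.69 rad and linear speed of rod below 0.02 m/s); the robot touches nothing.
It fails at once if strap dragged or pushed round by more than 4 mm at the toe (over 0.8 N m) (y of strap_toe in the frame of clamp_base above 0.004 m or y of strap_toe in the frame of clamp_base below -0.004 m).
It fails at once if gripper or arm pressing on the eye screw or the strap with more than 2 N (the bar must do the turning) (contact force between any of the fingers, the arm and strap above 2 N).
It fails at once if a bystander moved by more than 15 mm (distance of any of hammer, brush, tin, offcut from where it was at the start of the episode above 0.015 m).
It also fails if it takes over 72 s, if anything falls off the work surface, if the arm or the gripper's body presses on something with over 40 N, if the wrist force passes 120 N, or if a joint passes its speed limit or range.

### The arm

A 6-joint arm with a two-finger parallel gripper is mounted at the origin on the work surface. World frame = base frame: x ahead of the robot, y to its left, z up, the work surface at z = 0. Lengths are in mm, angles in rad, forces in N, time in s.
With the tool pointing down it reaches from about 275 to 725 mm from the base axis. Payload 5.6 kg.
Tool frame: the origin (TCP) lies on the mounting face of the last link; the fingertips stand 173 mm ahead of it and the grasp point (between the pads) lies 155 mm ahead of it; z points along the fingers, y is the direction in which the jaws open and shut (so a half turn about z gives the same grasp; the last joint's range is limited). The gripper opens to 85 mm and grips with 20 to 120 N. Pads are 22 mm wide; open, the fingers measure 114 mm over their backs; the gripper's body (76 mm by 85 mm) begins 54 mm behind the grasp point. The pads swing forward as they close: fully open they stand 13 mm farther back than shut.
Start: joints at [-0.982, 0.255, 0.108, 0, -1.424, -0.285], TCP at [164.552, -524.801, 404.683] pointing down, gripper open.
Joint ranges: [-2.95, 2.95], [-1.21, 1.97], [-1.09, 1.5], [-2.87, 1.71], [-2.94, -0.07], [-3.05, 3.05]. Speed limits (rad/s): [2.57, 2.57, 3.14, 3.14, 3.14, 3.14].

### API

Orientations are given as a unit quaternion [x, y, z, w].
In Python, from station import ctrl, hand, camera, camera_model, hand_in gives the robot as it stands. The module is installed in compiled form; this text tells all that it offers. Calls block until the motion is done:
- ctrl.reach(position, orientation): joint-space move of the TCP to a pose.
- ctrl.move_straight(position, orientation=None, rate=150, stop_force=None): straight line of the TCP; orientation=None keeps the orientation; rate is the mean speed in mm/s. With stop_force (N) it stops when the force on the tool has changed by that much, and returns True; else False.
- ctrl.move_j(angles): joint-space move.
- hand.open_jaws() and hand.close(newtons=None): open the fingers fully, or close them until they stop; newtons is the grip in N (None keeps the last).
- ctrl.wait(seconds).
- ctrl.solve_ik(position, orientation): joint angles nearest the present ones, or None.
- ctrl.sense(): the state.
- camera(name): name is "side" or "top"; returns the picture (420x560x3 uint8, red, green, blue); there is no depth.
- camera_model(name): a dict with "K" (3x3 intrinsics, pixels), "k1" (the pictures are not rectified: a ray, as slopes to the right and down, at radius r is drawn at 1 + k1 r^2 times it, then the intrinsics apply), "camera_from_world" (4x4, takes a point from world to camera coordinates). Camera axes: x right, y up, looking along -z (the intrinsics and any distortion apply to the point x, -y, -z); pixel columns grow to the right and rows downward; lengths in mm; the calibration is good to about 2 mm. A picture is of the moment at which its call begins. camera_model takes no time and is no camera call.
A pose or a line that the arm cannot do raises ctrl.MotionError and nothing moves.
- hand_in(): hands the job in, once; it reports no verdict.
The state is a dict: "clock": time; "joints": joint angles; "qd": joint speeds; "effort": joint torques, N m; "ee_pos": TCP position; "orientation": TCP orientation; "wrist_force": force on the tool from outside, world axes, zero at the start; "moment": the same for the moment, N m; "width": finger opening in mm.
Only numpy, scipy, OpenCV 4.12 (cv2) and the standard library are available. Lean on these libraries where they do the work, as an engineer would, in place of code of your own. Each camera call takes 0.05 s, during which the arm holds its last target.

## Working session

There is one attempt and no reset: what is moved stays moved. The work goes in short steps, each a Python script; the robot and the scene stay as the last script left them, time stands still between calls to the robot, and variables do not carry over. Pictures are saved under pics/ and viewed, and the job is handed in when it is done.

```bash
mkdir -p pics; python3 - <<'E'
from station import ctrl,hand,camera,camera_model
import cv2,numpy as np
for n in("side","top"):
    im=camera(n); cv2.imwrite(f"pics/{n}0.png",cv2.cvtColor(im,cv2.COLOR_RGB2BGR))
    m=camera_model(n); print(n,m)
s=ctrl.sense();print(s)
E
```

```text
side {'K': array([[452.47430682,   0.        , 272.83182625],
       [  0.        , 452.47430682, 217.68807101],
       [  0.        ,   0.        ,   1.        ]]), 'k1': -0.03821424268696744, 'camera_from_world': array([[-9.46806632e-01, -3.21723426e-01, -7.15815447e-03,
         5.13723902e+02],
       [ 1.98926004e-01, -6.02618710e-01,  7.72838363e-01,
        -1.69092909e+02],
       [-2.52953844e-01,  7.30304544e-01,  6.34562547e-01,
        -1.11794073e+03],
       [ 0.00000000e+00,  0.00000000e+00,  0.00000000e+00,
         1.00000000e+00]])}
top {'K': array([[404.09185994,   0.        , 272.36705078],
       [  0.        , 404.09185994, 201.519968  ],
       [  0.        ,   0.        ,   1.        ]]), 'k1': -0.08778472509456899, 'camera_from_world': array([[-1.60021996e-02, -9.99836381e-01,  8.43448519e-03,
         2.37023268e+01],
       [ 9.94230602e-01, -1.50165286e-02,  1.06207413e-01,
        -5.41788709e+02],
       [-1.06063379e-01,  1.00853755e-02,  9.94308224e-01,
        -1.08468377e+03],
       [ 0.00000000e+00,  0.00000000e+00,  0.00000000e+00,
         1.00000000e+00]])}
{'clock': 0.1, 'joints': array([-9.82419327e-01,  2.55719107e-01,  1.07161384e-01, -4.25592649e-04,
       -1.42391424e+00, -2.84585564e-01]), 'qd': array([ 0.00018875, -0.00212252,  0.00279994,  0.00186012, -0.0011061 ,
        0.00189259]), 'effort': array([-3.21570515e-03, -3.87607992e+01,  2.38473201e+01,  5.37780717e+00,
       -3.77734657e-03, -1.03105313e-05]), 'ee_pos': array([ 164.54588927, -524.66790968,  403.87982358]), 'orientation': array([-1.51281278e-01,  9.88490379e-01,  8.48248947e-04, -1.63445023e-04]), 'wrist_force': array([-0.25234867,  0.23041159, -0.49619827]), 'moment': array([ 0.0269194 ,  0.0310882 , -0.04446705]), 'width': 85.81221284755732}
```

View pics/side0.png

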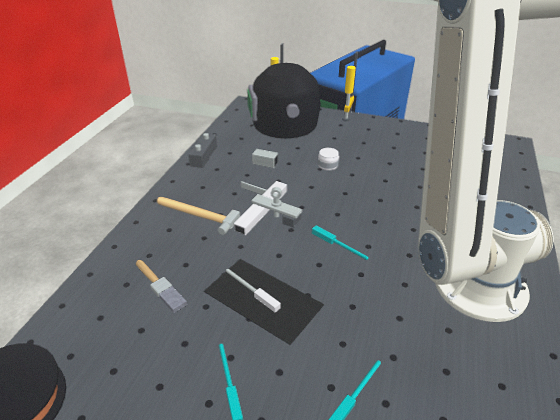

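View pics/top0.png

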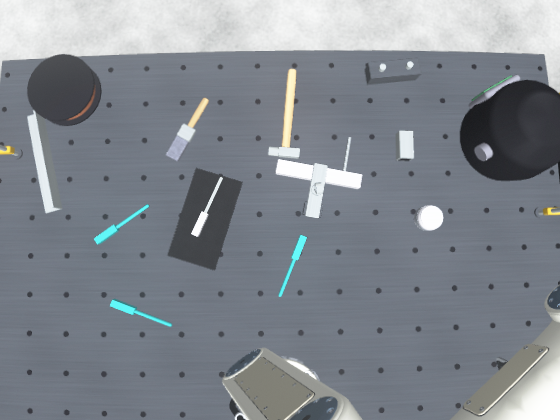

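The top view shows the bar on the mat, handle near (200,222) and shaft end near (221,180). The clamp screw is near (318,187), the hammer head at (284,152), and three turquoise decoys are off to the sides. I'll zoom in next.

```bash
cat > h.py <<'E'
import numpy as np,cv2
from station import ctrl,hand,camera,camera_model
from scipy.spatial.transform import Rotation as R
def proj(n,P):
    m=camera_model(n);P=np.atleast_2d(P);T=m['camera_from_world']
    c=P@T[:3,:3].T+T[:3,3]; a=np.c_[c[:,0],-c[:,1]]/(-c[:,2:3]); r2=(a**2).sum(1,keepdims=True)
    a=a*(1+m['k1']*r2); return a*m['K'][0,0]+m['K'][:2,2]
def ray(n,uv):
    m=camera_model(n);uv=np.atleast_2d(np.array(uv,float))
    p=cv2.undistortPoints(uv[:,None],m['K'],np.array([m['k1'],0,0,0,0.]))[:,0]
    d=np.c_[p[:,0],-p[:,1],-np.ones(len(p))];T=m['camera_from_world']
    return -T[:3,:3].T@T[:3,3], d@T[:3,:3]
def onz(n,uv,z):
    o,d=ray(n,uv); return o+d*((z-o[2])/d[:,2])[:,None]
def tri(uvs,uvt):
    A=[];b=[]
    for n,uv in(("side",uvs),("top",uvt)):
        o,d=ray(n,uv);d=d[0]/np.linalg.norm(d[0]);M=np.eye(3)-np.outer(d,d);A.append(M);b.append(M@o)
    x=np.linalg.lstsq(np.vstack(A),np.hstack(b),rcond=None)[0]; return x
def crop(im,x0,y0,w,h,s,name):
    c=im[y0:y0+h,x0:x0+w];c=cv2.resize(c,None,fx=s,fy=s,interpolation=cv2.INTER_CUBIC)
    cv2.imwrite("pics/"+name,c)
E
python3 - <<'E'
from h import *
t=cv2.imread("pics/top0.png");s=cv2.imread("pics/side0.png")
a=t[130:230,260:370];b=t[160:275,160:250]
crop(t,262,125,110,100,7,"tc.png");crop(t,160,160,100,110,5,"tb.png")
crop(s,225,165,90,80,7,"sc.png");crop(s,200,250,130,100,6,"sb.png")
E
```

```text
(no output)
```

View pics/tc.png

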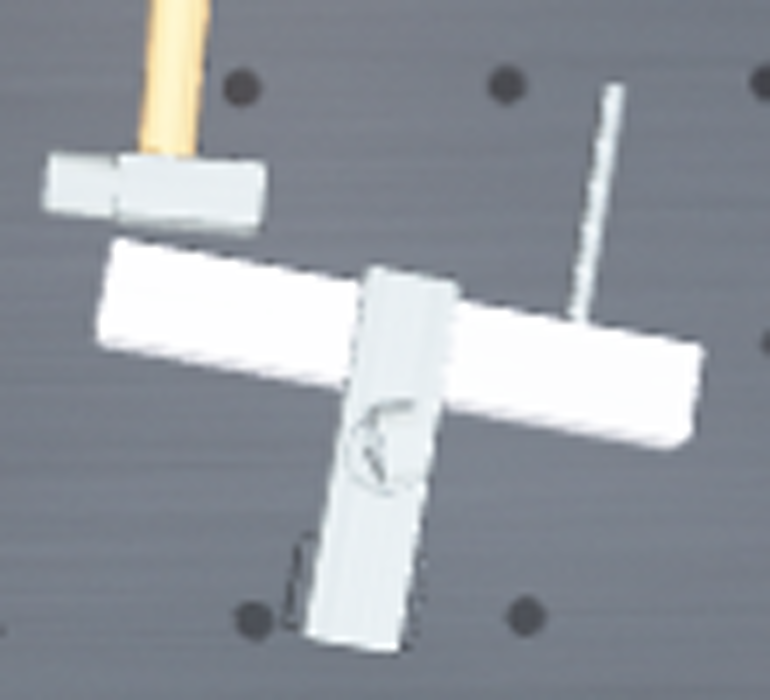

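View pics/tb.png

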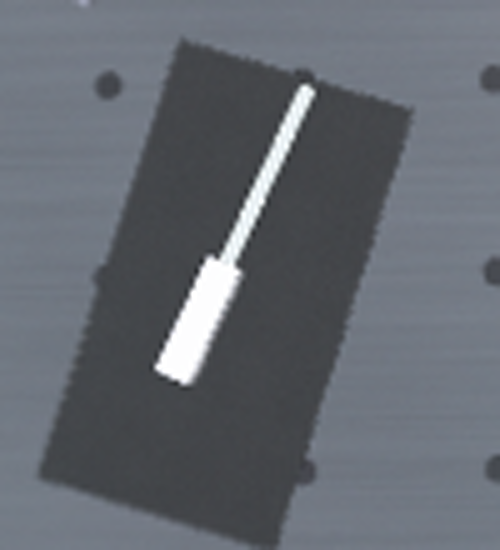

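View pics/sc.png

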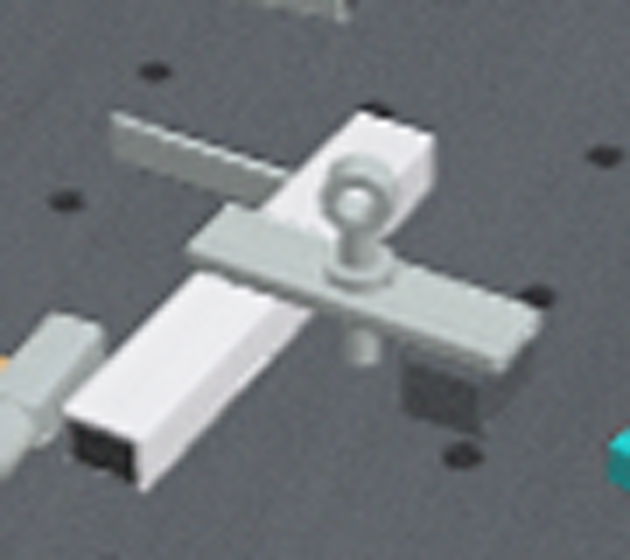

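View pics/sb.png

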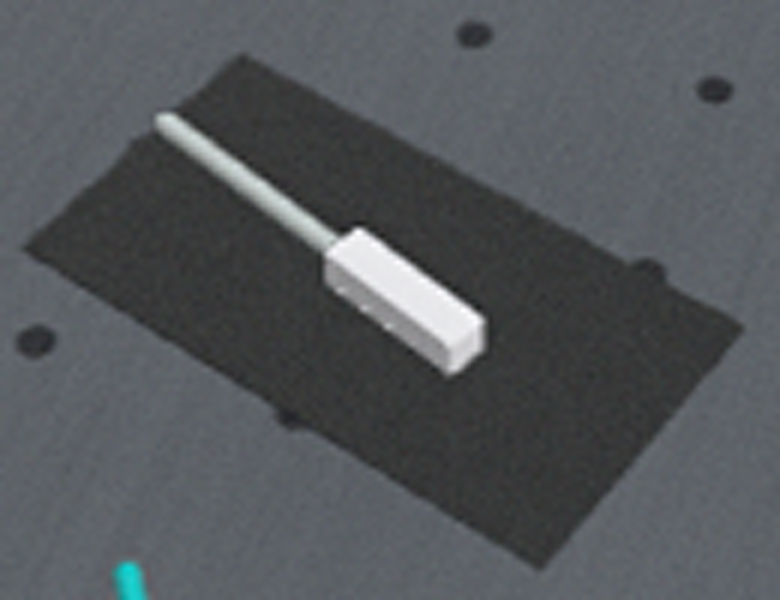

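```bash
python3 - <<'E'
from h import *
np.set_printoptions(precision=2,suppress=True)
for n in("side","top"): print(n,ray(n,[280,200])[0])
f=lambda c,x0,y0,s:[[(a+.5)/s-.5+x0,(b+.5)/s-.5+y0] for a,b in c]
# strap top corners
st=f([(372,265),(458,284),(402,652),(305,636)],262,125,7)
P=onz("top",st,42);print("strap top",P, P.mean(0))
x=(P[0]+P[1]-P[2]-P[3])[:2];print("yaw",np.arctan2(x[1],x[0]),np.linalg.norm(x)/2)
ss=f([(235,203),(188,243),(500,373),(543,318)],225,165,7)
P=onz("side",ss,42);print("strap side",P,P.mean(0))
x=(P[0]+P[1]-P[2]-P[3])[:2];print("yaw",np.arctan2(x[1],x[0]),np.linalg.norm(x)/2)
sh=f([(387,447)],262,125,7);print("shoulder top",onz("top",sh,47))
print("eye side",onz("side",f([(356,201)],225,165,7),84))
# bar
tb=f([(206,256),(244,268),(193,385),(154,371)],160,160,5)
P=onz("top",tb,24);print("handle top",P,P.mean(0));x=(P[0]+P[1]-P[2]-P[3])[:2];print("yaw",np.arctan2(x[1],x[0]),np.linalg.norm(x)/2)
tip=onz("top",f([(307,87)],160,160,5),14);print("tip",tip, np.arctan2(*(tip-P.mean(0))[0,1::-1]),np.linalg.norm(tip-P.mean(0)))
sb=f([(327,250),(360,228),(485,322),(450,348)],200,250,6)
P=onz("side",sb,24);print("handle side",P,P.mean(0));x=(P[0]+P[1]-P[2]-P[3])[:2];print("yaw",np.arctan2(x[1],x[0]),np.linalg.norm(x)/2)
tip=onz("side",f([(162,120)],200,250,6),14);print("tip",tip)
m=f([(180,40),(413,108),(278,548),(38,476)],160,160,5);P=onz("top",m,4);print("mat",P,P.mean(0))
E
```

```text
side [237.25 879.82 843.76]
top [ 424.     26.5  1135.85]
strap top [[ 647.34 -103.13   42.  ]
 [ 639.31 -136.9    42.  ]
 [ 494.52 -110.58   42.  ]
 [ 501.35  -73.     42.  ]] [ 570.63 -105.9    42.  ]
yaw -0.19174410060161948 148.10601091034965
strap side [[ 635.06 -136.67   42.  ]
 [ 644.04 -103.91   42.  ]
 [ 495.23  -62.47   42.  ]
 [ 488.63 -101.79   42.  ]] [ 565.74 -101.21   42.  ]
yaw -0.2529714115216743 152.47222019632457
shoulder top [[ 574.19 -106.35   47.  ]]
eye side [[ 568.17 -100.01   84.  ]]
handle top [[519.79 213.44  24.  ]
 [512.83 192.36  24.  ]
 [448.76 220.53  24.  ]
 [456.72 242.09  24.  ]] [484.53 217.11  24.  ]
yaw -0.4202964202515107 69.63501606208885
tip [[615.19 158.46  14.  ]] -0.42191412843496046 143.5677588041575
handle side [[517.51 212.31  24.  ]
 [509.05 197.23  24.  ]
 [446.53 227.39  24.  ]
 [455.3  243.81  24.  ]] [482.1  220.19  24.  ]
yaw -0.4591265436928939 69.57130168244983
tip [[612.75 158.39  14.  ]]
mat [[645.2  232.15   4.  ]
 [603.9   99.54   4.  ]
 [358.22 176.72   4.  ]
 [399.55 311.09   4.  ]] [501.72 204.87   4.  ]
```

```bash
python3 - <<'E'
from h import *
t=cv2.imread("pics/top0.png");s=cv2.imread("pics/side0.png")
def draw(n,im,x0,y0,w,h,S,c,yaw):
    v=cv2.resize(im[y0:y0+h,x0:x0+w],None,fx=S,fy=S,interpolation=cv2.INTER_CUBIC)
    a=np.array([np.cos(yaw),np.sin(yaw),0]);b=np.array([-np.sin(yaw),np.cos(yaw),0]);k=np.array([0,0,1.])
    th=np.linspace(0,2*np.pi,60)
    def pl(P,col):
        q=((proj(n,P)-[x0,y0]+.5)*S-.5);cv2.polylines(v,[np.int32(np.round(q*8))],False,col,1,cv2.LINE_AA,3)
    for off,col in((8,(0,0,255)),(-8,(255,0,0))):
        for r in(8,15):
            pl(c+off*a+r*(np.cos(th)[:,None]*b+np.sin(th)[:,None]*k),col)
    pl(c+[0,0,-37]+15*(np.cos(th)[:,None]*b+np.sin(th)[:,None]*a),(0,160,0))
    return v
rows=[]
for yaws in((0.6,1.0,1.4),(1.8,2.2,2.6)):
    rows.append(np.hstack([cv2.copyMakeBorder(draw("side",s,255,178,40,40,6,np.array([568.2,-100,84]),y),0,0,0,6,0) for y in yaws]))
cv2.imwrite("pics/e1.png",np.vstack(rows))
rows=[]
for yaws in((0.6,1.0,1.4),(1.8,2.2,2.6)):
    rows.append(np.hstack([cv2.copyMakeBorder(draw("top",t,302,172,32,32,8,np.array([573,-106,84]),y),0,0,0,6,0) for y in yaws]))
cv2.imwrite("pics/e2.png",np.vstack(rows))
g=np.hstack([cv2.resize(s[178:218,255:295],None,fx=10,fy=10,interpolation=cv2.INTER_NEAREST),cv2.resize(t[172:204,302:334],(400,400),interpolation=cv2.INTER_NEAREST)])
cv2.imwrite("pics/e3.png",g)
E
```

```text
(no output)
```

View pics/e1.png

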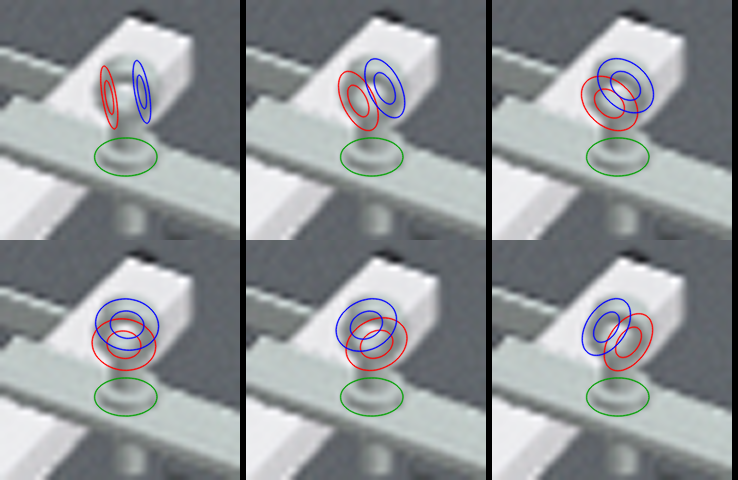

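View pics/e2.png

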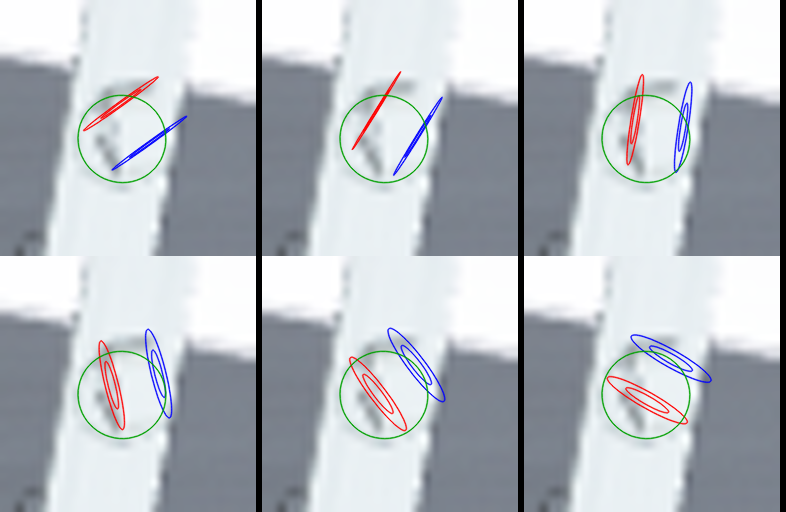

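View pics/e3.png

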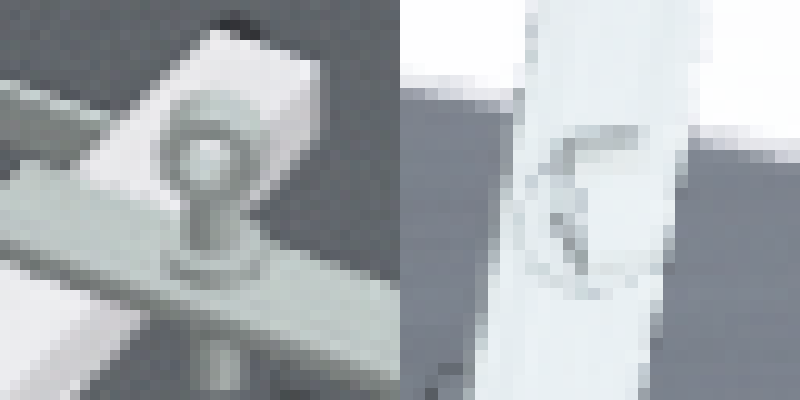

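```bash
python3 - <<'E'
from h import *
t=cv2.imread("pics/top0.png");s=cv2.imread("pics/side0.png")
def draw(n,im,x0,y0,w,h,S,c,yaw):
    v=cv2.resize(im[y0:y0+h,x0:x0+w],None,fx=S,fy=S,interpolation=cv2.INTER_CUBIC)
    a=np.array([np.cos(yaw),np.sin(yaw),0]);b=np.array([-np.sin(yaw),np.cos(yaw),0]);k=np.array([0,0,1.])
    th=np.linspace(0,2*np.pi,60)
    def pl(P,col):
        q=((proj(n,P)-[x0,y0]+.5)*S-.5);cv2.polylines(v,[np.int32(np.round(q*8))],False,col,1,cv2.LINE_AA,3)
    for off,col in((8,(0,0,255)),(-8,(255,0,0))):
        for r in(8,15):
            pl(c+off*a+r*(np.cos(th)[:,None]*b+np.sin(th)[:,None]*k),col)
    pl(c+[0,0,-40]+15*(np.cos(th)[:,None]*b+np.sin(th)[:,None]*a),(0,160,0))
    return v
H=[cv2.copyMakeBorder(draw("side",s,262,180,28,32,9,np.array([567,-100.5,84]),y),0,0,0,4,0) for y in(1.55,1.7,1.85)]
H2=[cv2.copyMakeBorder(draw("top",t,304,172,28,30,9,np.array([571.5,-105,84]),y),0,0,0,4,0) for y in (1.55,1.7,1.85)]
cv2.imwrite("pics/e4.png",np.vstack([np.hstack(H),np.hstack(H2)]))
E
```

```text
(no output)
```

View pics/e4.png

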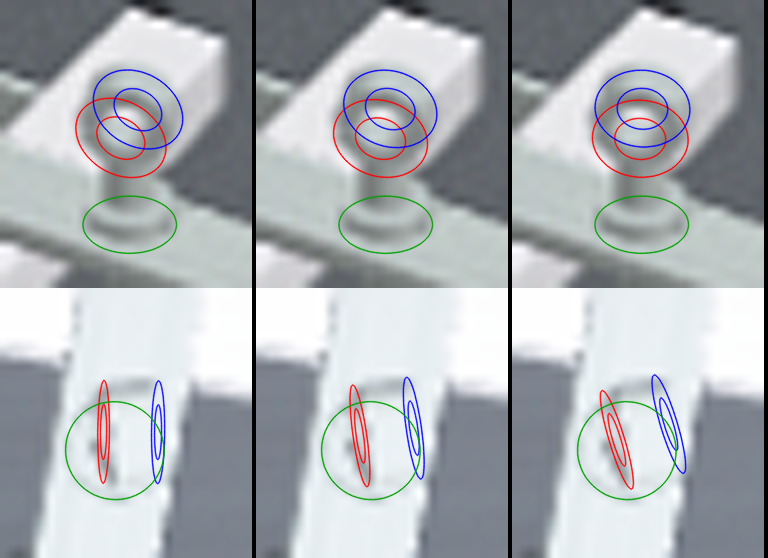

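```bash
cat >> h.py <<'E'
def Q(psi): return (R.from_euler('z',psi)*R.from_euler('x',np.pi)).as_quat()
def psi_now():
    M=R.from_quat(ctrl.sense()['orientation']).as_matrix(); return np.arctan2(M[1,0],M[0,0])
E
python3 - <<'E'
from h import *
np.set_printoptions(precision=2,suppress=True)
E0=np.array([569.5,-103])
print(psi_now())
for k in(0,np.pi):
  for side in (0,1):
    print(k,side)
    b=-0.435; u=np.array([np.cos(b),np.sin(b)]);p=np.array([483.5,218.5])+8*u
    print(" pick",ctrl.solve_ik([*p,180],Q(b+k)))
    for d,dy in((180,0),(105,0),(105,-.7),(105,-1.5)):
        b=1.75+dy+(np.pi if side else 0); u=np.array([np.cos(b),np.sin(b)])
        print(" ",d,dy,ctrl.solve_ik([*(E0-(d-8)*u),250],Q(b+k)), E0-(d-8)*u)
E
```

```text
-2.8378638001890906
0 0
 pick [ 0.71  0.41 -0.29  0.   -0.87  0.43]
  180 0 [-0.19  0.55  0.15  0.   -1.18 -2.77] [ 600.16 -272.25]
  105 0 [-0.07  0.47  0.03  0.   -1.13 -2.89] [ 586.79 -198.45]
  105 -0.7 [-0.06  0.36 -0.16  0.   -1.06  2.68] [ 521.24 -187.14]
  105 -1.5 [ 0.06  0.25 -0.31  0.   -1.01  1.76] [ 475.52 -127.  ]
0 1
 pick [ 0.71  0.41 -0.29  0.   -0.87  0.43]
  180 0 [ 0.41  0.34 -0.18  0.   -1.05 -0.23] [538.84  66.25]
  105 0 [ 0.27  0.36 -0.16  0.   -1.06 -0.09] [552.21  -7.55]
  105 -0.7 [ 0.22  0.47  0.03  0.   -1.12 -0.74] [617.76 -18.86]
  105 -1.5 [ 0.11  0.56  0.18 -0.   -1.19 -1.44] [663.48 -79.  ]
3.141592653589793 0
 pick [ 0.71  0.41 -0.29 -0.   -0.87 -2.71]
  180 0 [-0.19  0.55  0.15  0.   -1.18  0.37] [ 600.16 -272.25]
  105 0 [-0.07  0.47  0.03  0.   -1.13  0.25] [ 586.79 -198.45]
  105 -0.7 [-0.06  0.36 -0.16  0.   -1.06 -0.46] [ 521.24 -187.14]
  105 -1.5 [ 0.06  0.25 -0.31 -0.   -1.01 -1.38] [ 475.52 -127.  ]
3.141592653589793 1
 pick [ 0.71  0.41 -0.29 -0.   -0.87 -2.71]
  180 0 [ 0.41  0.34 -0.18  0.   -1.05  2.91] [538.84  66.25]
  105 0 [ 0.27  0.36 -0.16  0.   -1.06  3.05] [552.21  -7.55]
  105 -0.7 [ 0.22  0.47  0.03  0.   -1.12  2.4 ] [617.76 -18.86]
  105 -1.5 [ 0.11  0.56  0.18  0.   -1.19  1.71] [663.48 -79.  ]
```

```bash
python3 - <<'E'
from h import *
np.set_printoptions(precision=2,suppress=True)
b=-0.435; u=np.array([np.cos(b),np.sin(b)]);p=np.array([483.5,218.5])+8*u
q=Q(b+np.pi)
ctrl.reach([*p,300],q)
print(ctrl.sense()['clock'],ctrl.sense()['ee_pos'])
ctrl.move_straight([*p,182],q,rate=120,stop_force=8)
s=ctrl.sense();print(s['clock'],s['ee_pos'],s['wrist_force'],p)
im=camera("side");crop(cv2.cvtColor(im,cv2.COLOR_RGB2BGR),170,200,180,140,4,"g1.png")
E
```

```text
2.9667 [490.97 214.63 300.1 ]
4.1 [491.09 215.3  182.72] [ 0.42  0.66 -0.16] [490.75 215.13]
```

View pics/g1.png

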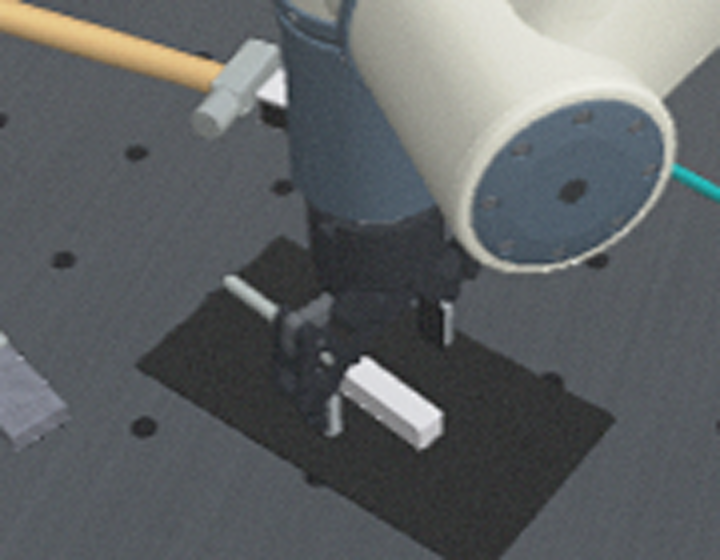

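The fingers straddle the handle, with pads at roughly (335,415) and (445,320) in the crop and the handle between them. I'll lower a little, then close.

```bash
python3 - <<'E'
from h import *
np.set_printoptions(precision=2,suppress=True)
b=-0.435; u=np.array([np.cos(b),np.sin(b)]);p=np.array([483.5,218.5])+8*u
q=Q(b+np.pi)
ctrl.move_straight([*p,179],q,rate=60,stop_force=8)
s=ctrl.sense();print(s['clock'],s['ee_pos'],s['wrist_force'])
hand.close(90)
s=ctrl.sense();print(s['clock'],s['ee_pos'],s['width'],s['wrist_force'])
ctrl.move_straight([*p,380],q,rate=180)
s=ctrl.sense();print(s['clock'],s['ee_pos'],s['width'],s['wrist_force'],s['moment'])
b2=1.75;E0=np.array([569.5,-103]);v=np.array([np.cos(b2),np.sin(b2)])
ctrl.reach([*(E0-(185-8)*v),330],Q(b2+np.pi))
s=ctrl.sense();print(s['clock'],s['ee_pos'],s['width'],s['wrist_force'],s['moment'],s['joints'])
for n in("side","top"): cv2.imwrite(f"pics/{n}1.png",cv2.cvtColor(camera(n),cv2.COLOR_RGB2BGR))
E
```

```text
4.4 [490.71 215.11 179.09] [ 0.95  0.33 -0.32]
5.025 [490.97 215.38 179.53] 18.031203240218947 [-0.23  0.96  4.3 ]
6.2917 [490.44 215.   378.54] 17.93531647615517 [-0.3  -0.09 -1.75] [ 0.05 -0.02 -0.  ]
8.9 [ 601.21 -276.77  330.04] 17.733663979444106 [ 0.71  0.79 -3.22] [ 0.   -0.02  0.01] [-0.2   0.51  0.29 -0.   -1.36  0.38]
```

View pics/side1.png

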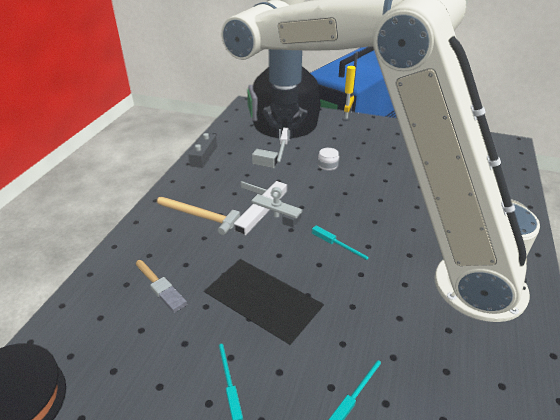

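View pics/top1.png

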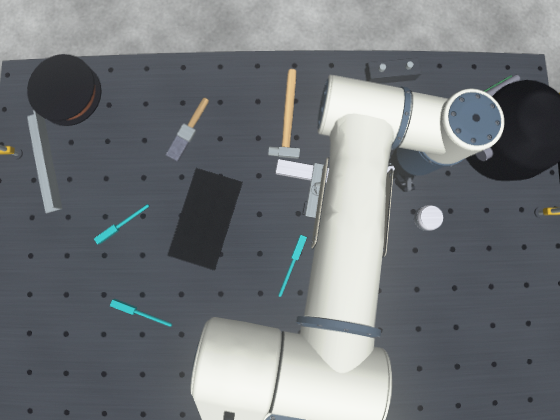

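The side view shows the bar held at about (284,135), pointing at the eye (277,195). The arm hides most of the clamp in the top view, so I'll align with the side camera: move near the eye and compare predicted with seen positions.

```bash
python3 - <<'E'
from h import *
np.set_printoptions(precision=2,suppress=True)
b2=1.75;E0=np.array([569.5,-103]);v=np.array([np.cos(b2),np.sin(b2)])
p=E0-(182-8)*v
ctrl.move_straight([*p,249.3],Q(b2+np.pi),rate=120,stop_force=10)
s=ctrl.sense();print(s['clock'],s['ee_pos'],p,psi_now()+np.pi,s['wrist_force'])
im=cv2.cvtColor(camera("side"),cv2.COLOR_RGB2BGR);cv2.imwrite("pics/side2.png",im)
c=s['ee_pos']-[0,0,165.5]; a=psi_now()-np.pi; w=np.array([np.cos(a),np.sin(a),0])
hc=c-8*w
print("pred tip",hc+145*w)
x0,y0,W,H,S=235,110,90,120,5
vv=cv2.resize(im[y0:y0+H,x0:x0+W],None,fx=S,fy=S,interpolation=cv2.INTER_CUBIC);raw=vv.copy()
n=np.cross([0,0,1],w);k=np.array([0,0,1.])
def pl(P,col):
    q=((proj("side",P)-[x0,y0]+.5)*S-.5);cv2.polylines(vv,[np.int32(np.round(q*8))],False,col,1,cv2.LINE_AA,3)
for o in(5,-5):
    pl(np.array([hc+35*w+o*n,hc+141*w+o*n]),(0,0,255));pl(np.array([hc+35*w+o*k,hc+141*w+o*k]),(255,0,0))
for L in(-35,35): pl(np.array([hc+L*w+i*10*n+j*10*k for i,j in((1,1),(1,-1),(-1,-1),(-1,1),(1,1))]),(0,200,0))
pl(np.array([hc+145*w-3*n,hc+145*w+3*n]),(0,0,255))
cv2.imwrite("pics/a1.png",np.hstack([vv[:, :400],raw[:,:400]]))
E
```

```text
9.825 [ 600.91 -274.38  250.36] [ 600.51 -274.21] 1.7502767572154898 [ 0.04  0.08 -2.84]
pred tip [ 576.47 -139.57   84.86]
```

View pics/a1.png

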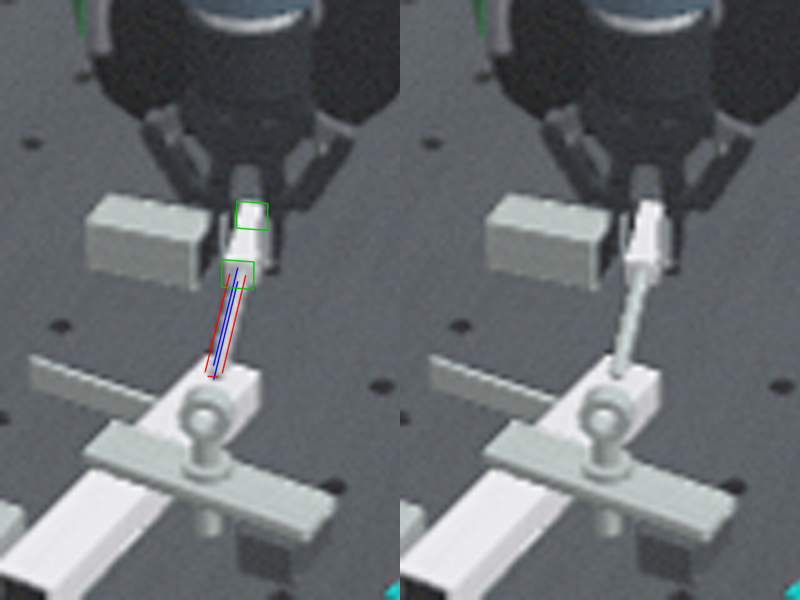

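```bash
python3 - <<'E'
from h import *
im=cv2.imread("pics/side2.png")
x0,y0,W,H,S=262,155,32,58,13
c=cv2.resize(im[y0:y0+H,x0:x0+W],None,fx=S,fy=S,interpolation=cv2.INTER_CUBIC)
x=c.copy()
w=np.array([np.cos(1.7503),np.sin(1.7503),0]);n=np.cross([0,0,1],w);k=np.array([0,0,1.])
tip=np.array([576.47,-139.57,84.86])
def pl(P,col,dx=0):
    q=((proj("side",P)-[x0,y0]+.5)*S-.5)+[dx*S,0];cv2.polylines(x,[np.int32(np.round(q*8))],False,col,1,cv2.LINE_AA,3)
for o in(0,): pl(np.array([tip-105*w,tip+60*w]),(0,0,255))
for o in(-5,5):pl(np.array([tip-105*w+o*n,tip+60*w+o*n]),(255,0,0),1.3)
pl(np.array([tip-105*w,tip+60*w]),(0,255,0),1.3)
cv2.imwrite("pics/a2.png",np.hstack([c,x])[:590])
cv2.imwrite("pics/a2b.png",np.hstack([c,x])[200:780])
E
```

```text
(no output)
```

View pics/a2b.png

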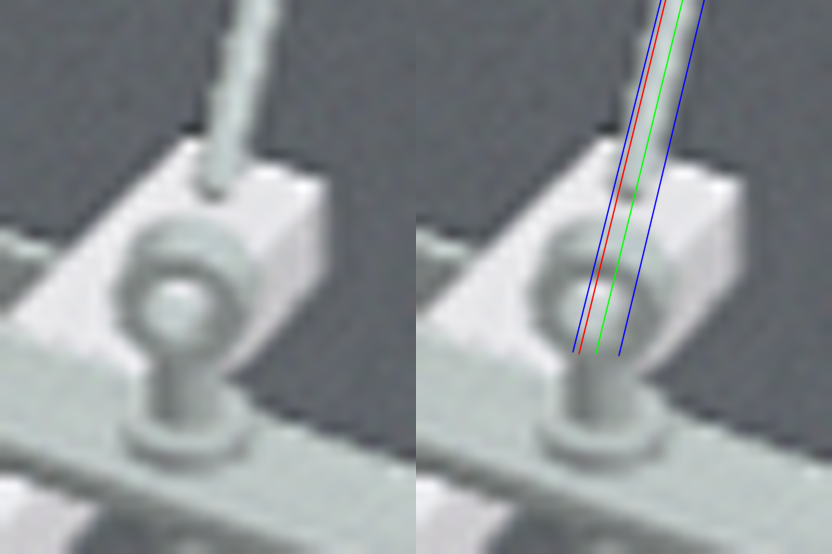

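```bash
cat >> h.py <<'E'
def avg(n=12,dt=0.02):
    L=[]
    for i in range(n):
        L.append(ctrl.sense()); ctrl.wait(dt)
    g=lambda k:np.mean([l[k] for l in L],0)
    return dict(clock=L[-1]['clock'],p=g('ee_pos'),f=g('wrist_force'),m=g('moment'),sd=np.std([l['ee_pos'] for l in L],0),sf=np.std([l['wrist_force'] for l in L],0),sm=np.std([l['moment'] for l in L],0),width=L[-1]['width'])
E
python3 - <<'E'
from h import *
np.set_printoptions(precision=3,suppress=True)
print(avg(6))
b=1.71;E0=np.array([571,-103]);v=np.array([np.cos(b),np.sin(b)]);q=Q(b+np.pi)
ctrl.move_straight([*(E0-(182-8)*v),249.2],q,rate=60)
print(avg(10))
r=ctrl.move_straight([*(E0-(148-8)*v),249.2],q,rate=50,stop_force=5)
print(r,avg(8))
cv2.imwrite("pics/side3.png",cv2.cvtColor(camera("side"),cv2.COLOR_RGB2BGR))
im=cv2.imread("pics/side3.png");crop(im,255,150,50,60,10,"a3.png")
E
```

```text
{'clock': 9.9583, 'p': array([ 600.913, -274.39 ,  250.642]), 'f': array([ 0.257, -0.211, -2.638]), 'm': array([-0.01 , -0.018,  0.006]), 'sd': array([0.031, 0.016, 0.036]), 'sf': array([0.459, 0.699, 0.513]), 'sm': array([0.027, 0.037, 0.041]), 'width': 17.86173376109343}
{'clock': 10.375, 'p': array([ 595.23 , -275.368,  249.584]), 'f': array([ 0.297, -0.307, -3.028]), 'm': array([-0.015,  0.006, -0.013]), 'sd': array([0.075, 0.041, 0.114]), 'sf': array([0.427, 0.611, 0.289]), 'sm': array([0.032, 0.027, 0.025]), 'width': 17.942541301388268}
False {'clock': 11.3417, 'p': array([ 590.445, -241.837,  249.213]), 'f': array([ 0.249, -0.058, -3.257]), 'm': array([-0.028,  0.006, -0.005]), 'sd': array([0.014, 0.068, 0.05 ]), 'sf': array([0.468, 0.463, 0.468]), 'sm': array([0.011, 0.027, 0.019]), 'width': 18.025172958270236}
```

View pics/a3.png

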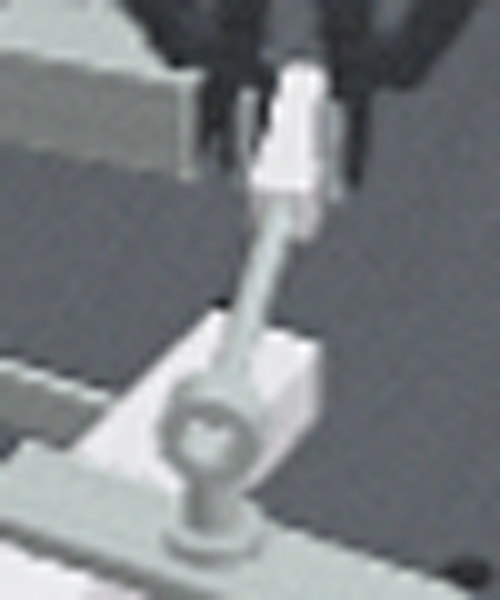

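The tip is now at the loop's far side, around crop (205,425), with no contact force. I'll continue inserting under a force guard.

```bash
python3 - <<'E'
from h import *
np.set_printoptions(precision=3,suppress=True)
b=1.71;E0=np.array([571,-103]);v=np.array([np.cos(b),np.sin(b)]);q=Q(b+np.pi)
r=ctrl.move_straight([*(E0-(118-8)*v),249.0],q,rate=50,stop_force=5)
print(r,avg(8))
cv2.imwrite("pics/side4.png",cv2.cvtColor(camera("side"),cv2.COLOR_RGB2BGR))
im=cv2.imread("pics/side4.png");crop(im,255,150,50,60,10,"a4.png")
E
```

```text
False {'clock': 12.275, 'p': array([ 586.3  , -212.039,  249.048]), 'f': array([-0.174, -0.009, -3.072]), 'm': array([-0.022,  0.01 , -0.003]), 'sd': array([0.009, 0.09 , 0.046]), 'sf': array([0.48 , 0.503, 0.456]), 'sm': array([0.037, 0.041, 0.022]), 'width': 18.030658189039496}
```

View pics/a4.png

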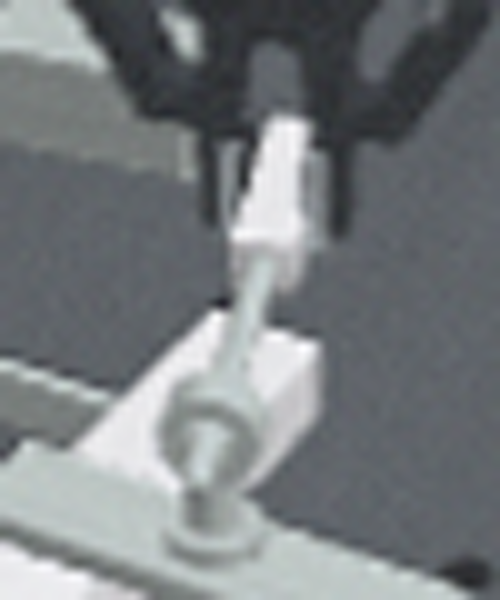

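The bar is clean through the loop, with the shaft in the hole at crop (205,440) and the tip at (197,480). I'll go a bit deeper, then turn about the screw axis while watching the moment about it.

```bash
cat >> h.py <<'E'
E0=np.array([571,-103.]); D=103
def go(a,z,rate=60,d=D):
    b=1.71-a; v=np.array([np.cos(b),np.sin(b)])
    return ctrl.move_straight([*(E0-(d-8)*v),z],Q(b+np.pi),rate=rate)
def torque(n=8,dt=0.02):
    s=avg(n,dt); r=s['p'][:2]-E0
    return s['m'][2]+(r[0]*s['f'][1]-r[1]*s['f'][0])/1000, s
E
python3 - <<'E'
from h import *
np.set_printoptions(precision=2,suppress=True)
go(0,249,50); M0,s=torque(12); print("base",M0,s['f'],s['clock'],s['p'])
for a in np.arange(.1,.61,.1):
    go(a,249-max(0,a-.3)*1.3,80); M,s=torque(6); print(round(a,2),round(M-M0,3),s['f'],s['m'],round(s['clock'],2))
    if abs(M-M0)>.2: break
open("M0","w").write(str(M0))
crop(cv2.cvtColor(camera("side"),cv2.COLOR_RGB2BGR),245,150,70,60,10,"a5.png")
E
```

```text
base 0.013806803703744768 [ 0.17 -0.33 -3.18] 12.975 [ 584.21 -196.99  249.09]
0.1 -0.008 [ 0.06  0.22 -2.94] [-0.02 -0.03 -0.  ] 13.34
0.2 0.021 [ 0.29  0.16 -2.73] [-0.01 -0.03  0.01] 13.71
0.3 -0.018 [-0.25  0.35 -2.9 ] [-0.01  0.07  0.02] 14.07
0.4 0.052 [-0.51  0.54 -2.63] [0.24 0.28 0.13] 14.44
0.5 0.025 [-0.29  0.98 -3.18] [0.28 0.24 0.1 ] 14.81
0.6 0.006 [-0.33  0.92 -3.23] [0.21 0.17 0.09] 15.18
```

View pics/a5.png

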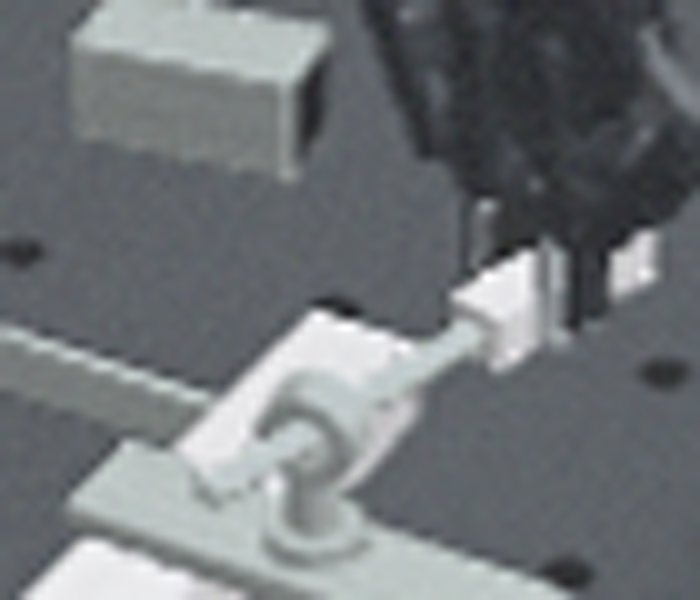

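Contact came at about 0.35 rad, and the ring is now turning with the bar: the loop at crop (310,430) has rotated. I'll continue in fine steps until it seats.

```bash
python3 - <<'E'
from h import *
np.set_printoptions(precision=2,suppress=True)
M0=float(open("M0").read())
z=lambda a:249-max(0,a-.3)*1.3
L=[.65,.7,.75,.8]+list(np.arange(.82,1.6,.02))
for a in L:
    go(a,z(a),60); M,s=torque(8,.01); print(round(a,3),round(M-M0,3),s['f'],s['m'],round(s['clock'],2))
    if M-M0>.15:
        M,s=torque(10); print("recheck",round(M-M0,3))
        if M-M0>.14: break
open("A","w").write(str(a))
E
```

```text
0.65 0.02 [-0.12  0.59 -3.41] [0.2  0.08 0.07] 15.55
0.7 0.045 [ 0.24  0.47 -3.79] [0.17 0.01 0.06] 15.87
0.75 0.023 [ 0.17  0.46 -3.85] [ 0.13 -0.06  0.05] 16.18
0.8 0.02 [ 0.55  0.63 -4.02] [ 0.07 -0.11  0.03] 16.5
0.82 0.057 [ 0.92  0.39 -3.47] [ 0.06 -0.17  0.03] 16.82
0.84 0.064 [ 1.2   0.05 -4.02] [-0.   -0.26 -0.01] 17.13
0.86 0.024 [ 1.36  0.44 -4.02] [-0.03 -0.3  -0.03] 17.45
0.88 0.029 [ 1.05  0.07 -3.91] [-0.03 -0.35 -0.03] 17.77
0.9 0.021 [ 0.99 -0.1  -4.03] [-0.04 -0.36 -0.04] 18.08
0.92 0.049 [ 1.56 -0.04 -3.78] [-0.07 -0.41 -0.04] 18.4
0.94 0.023 [ 1.42  0.05 -4.22] [-0.08 -0.45 -0.05] 18.72
0.96 0.049 [ 1.58 -0.41 -3.95] [-0.11 -0.47 -0.07] 19.03
0.98 0.044 [ 1.59 -0.2  -3.84] [-0.12 -0.5  -0.06] 19.35
1.0 0.032 [ 1.94  0.01 -4.21] [-0.14 -0.52 -0.07] 19.67
1.02 0.038 [ 1.84 -0.24 -4.3 ] [-0.15 -0.54 -0.08] 19.98
1.04 0.022 [ 1.76 -0.15 -4.23] [-0.2  -0.55 -0.08] 20.3
1.06 0.074 [ 2.07 -0.7  -4.24] [-0.21 -0.57 -0.08] 20.62
1.08 0.056 [ 2.29 -0.56 -4.4 ] [-0.25 -0.6  -0.1 ] 20.93
1.1 0.041 [ 2.27 -0.53 -4.27] [-0.27 -0.61 -0.11] 21.25
1.12 0.042 [ 2.12 -0.78 -4.63] [-0.3  -0.63 -0.12] 21.57
1.14 0.037 [ 2.19 -0.79 -4.44] [-0.31 -0.66 -0.12] 21.88
1.16 0.041 [ 2.26 -0.79 -4.48] [-0.34 -0.66 -0.12] 22.2
1.18 0.003 [ 2.1  -0.67 -4.56] [-0.37 -0.69 -0.14] 22.52
1.2 0.054 [ 2.36 -1.02 -5.09] [-0.41 -0.72 -0.13] 22.83
1.22 0.046 [ 2.73 -0.98 -4.35] [-0.42 -0.75 -0.14] 23.15
1.24 0.041 [ 2.61 -0.85 -4.66] [-0.42 -0.75 -0.13] 23.47
1.26 0.017 [ 2.82 -0.73 -4.54] [-0.46 -0.76 -0.15] 23.78
1.28 0.051 [ 2.86 -1.06 -4.53] [-0.5  -0.79 -0.14] 24.1
1.3 0.075 [ 2.77 -1.49 -5.24] [-0.56 -0.84 -0.15] 24.42
1.32 0.103 [ 3.19 -1.42 -4.94] [-0.68 -0.89 -0.12] 24.73
1.34 0.189 [ 2.91 -2.22 -5.33] [-0.81 -0.98 -0.09] 25.05
recheck 0.191
```

Seating was felt at about 1.30 rad. Next I'll nip up in small steps to about 0.4 N m.

```bash
python3 - <<'E'
from h import *
np.set_printoptions(precision=2,suppress=True)
M0=float(open("M0").read())
a=float(open("A").read());z=lambda a:249-max(0,a-.3)*1.3
ref=camera("side").astype(np.float32)
while a<1.55:
    a+=.01; go(a,z(1.34),60); M,s=torque(10,.01); print(round(a,3),round(M-M0,3),s['f'],s['m'],round(s['clock'],2))
    if M-M0>.37: break
ctrl.wait(.3)
M,s=torque(12); print("hold",round(M-M0,3),s['p'],s['clock'])
open("A","w").write(str(a))
im=camera("side");cv2.imwrite("pics/side6.png",cv2.cvtColor(im,cv2.COLOR_RGB2BGR))
crop(cv2.imread("pics/side6.png"),245,150,70,60,10,"a6.png")
E
```

```text
1.35 0.252 [ 3.86 -2.71 -4.93] [-0.99 -1.11 -0.1 ] 25.6
1.36 0.327 [ 3.88 -3.26 -5.36] [-1.08 -1.17 -0.08] 25.93
1.37 0.335 [ 4.   -3.34 -5.23] [-1.17 -1.22 -0.08] 26.27
1.38 0.334 [ 4.09 -2.92 -5.07] [-1.2  -1.23 -0.04] 26.6
1.39 0.428 [ 3.96 -3.62 -5.35] [-1.27 -1.28 -0.  ] 26.93
hold 0.423 [ 480.91 -132.98  247.7 ] 27.425
```

View pics/a6.png

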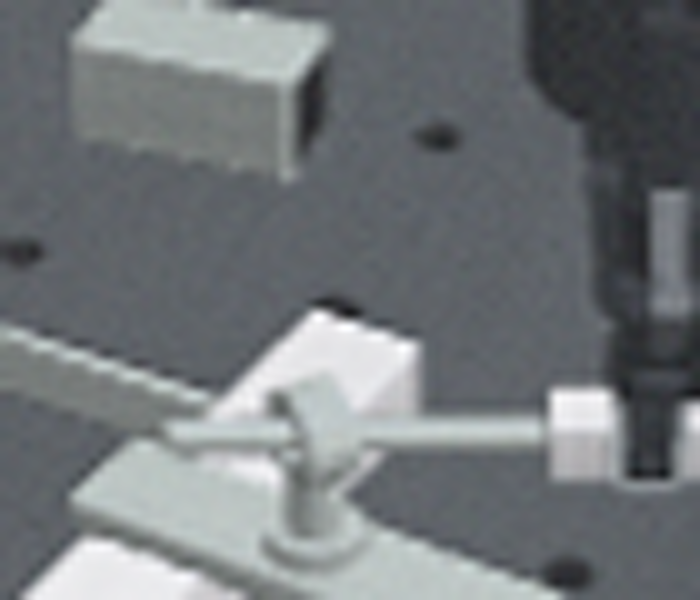

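The bar is at the end of the turn (shaft through the loop at crop (310,440)) and the estimated torque is 0.42 N m. I'll cross-check by measuring the toe drag in the image.

```bash
python3 - <<'E'
from h import *
g=lambda f:cv2.imread(f,0).astype(np.float32)
def sh(f1,f2,x,y,w,h):
    a=g(f1)[y:y+h,x:x+w];b=g(f2)
    W=np.eye(2,3,dtype=np.float32)
    cc,W=cv2.findTransformECC(a,b[y:y+h,x:x+w],W,cv2.MOTION_TRANSLATION,(3,200,1e-6),None,3)
    return W[:,2],cc
# toe left corner, excluding bar
print("toe",sh("pics/side2.png","pics/side6.png",246,195,17,16), "heel",sh("pics/side2.png","pics/side6.png",286,206,20,14),"static",sh("pics/side2.png","pics/side6.png",250,150,30,20))
print("toe4",sh("pics/side4.png","pics/side6.png",246,195,17,16),"noise 2-4",sh("pics/side2.png","pics/side4.png",246,195,17,16))
c=np.array([570,-103,42]);x=np.array([np.cos(-.21),np.sin(-.21),0]);y=np.array([-x[1],x[0],0])
p=c+70*x
print("expected px for 2mm drag at toe",proj("side",p-2.3*y)-proj("side",p), "heel",proj("side",c-70*x+2.3*y)-proj("side",c-70*x))
E
```

```text
toe (array([ 0.17971331, -0.40676692], dtype=float32), 0.9461885033007722) heel (array([-0.26552683,  0.28344637], dtype=float32), 0.9741724353417471) static (array([ 0.21532714, -0.08466119], dtype=float32), 0.9745165128033942)
toe4 (array([ 0.2195878 , -0.42740715], dtype=float32), 0.9508513667928171) noise 2-4 (array([0.00681406, 0.00757777], dtype=float32), 0.9998967830558713)
expected px for 2mm drag at toe [[ 0.41798093 -0.40190441]] heel [[-0.38769582  0.43811094]]
```

The image drag (toe −0.41 px, heel opposite) fits about 1.5–2 mm, which agrees with 0.42 N m. Now I'll back off to the middle of the play and check that the bar is free.

```bash
python3 - <<'E'
from h import *
np.set_printoptions(precision=2,suppress=True)
M0=float(open("M0").read());z=247.65
for a in(1.36,1.3,1.2,1.1,1.03):
    go(a,z,60); M,s=torque(8,.01); print(round(a,3),round(M-M0,3),s['f'],s['m'],round(s['clock'],2))
    if M-M0<-.05: print("warn");break
cv2.imwrite("pics/side7.png",cv2.cvtColor(camera("side"),cv2.COLOR_RGB2BGR))
crop(cv2.imread("pics/side7.png"),245,150,70,60,10,"a7.png")
E
```

```text
1.36 0.25 [ 3.57 -2.45 -5.18] [-1.03 -1.17 -0.07] 27.8
1.3 0.056 [ 2.72 -1.75 -4.08] [-0.67 -0.97 -0.19] 28.12
1.2 -0.026 [ 0.73 -0.74 -2.79] [-0.31 -0.18 -0.11] 28.49
1.1 -0.009 [-0.13  0.07 -2.86] [-0.01  0.02  0.02] 28.87
1.03 -0.043 [-0.12  0.16 -2.74] [-0.01  0.04 -0.01] 29.19
```

View pics/a7.png

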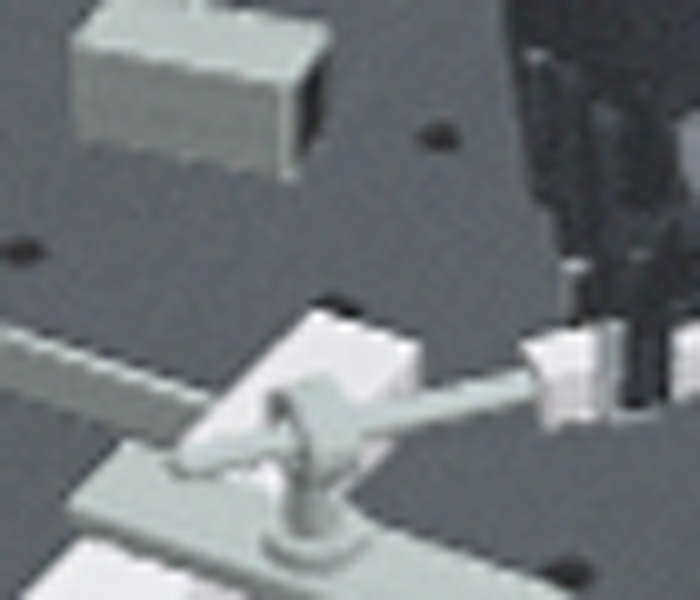

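The bar is free: forces are at baseline and the loop hasn't moved. I'll withdraw along the bar's axis and carry it back to its original place on the mat.

```bash
python3 - <<'E'
from h import *
np.set_printoptions(precision=2,suppress=True)
z=247.65;a=1.03
b=1.71-a; v=np.array([np.cos(b),np.sin(b)])
r=ctrl.move_straight([*(E0-(178-8)*v),z],Q(b+np.pi),rate=60,stop_force=4)
s=avg(5);print(r,s['p'],s['f'],s['clock'])
if not r:
    ctrl.move_straight([*(E0-(178-8)*v),360],Q(b+np.pi),rate=150)
    b=-0.435; u=np.array([np.cos(b),np.sin(b)]);p=np.array([483.5,218.5])+8*u
    ctrl.reach([*p,330],Q(b+np.pi))
    print(ctrl.sense()['joints'])
    ctrl.move_straight([*p,195],Q(b+np.pi),rate=150)
    s=avg(5);print(s['p'],s['f'],s['clock'],s['width'])
for n in("side","top"):cv2.imwrite(f"pics/{n}8.png",cv2.cvtColor(camera(n),cv2.COLOR_RGB2BGR))
crop(cv2.imread("pics/side8.png"),200,150,150,160,3.7,"a8.png")
E
```

```text
False [ 439.07 -209.73  247.63] [-0.13 -0.17 -3.14] 30.7167
[ 0.7   0.26 -0.08  0.   -1.23 -2.71]
[491.25 215.36 196.07] [ 0.33 -0.02 -2.4 ] 34.45 17.987129552589042
```

View pics/a8.png

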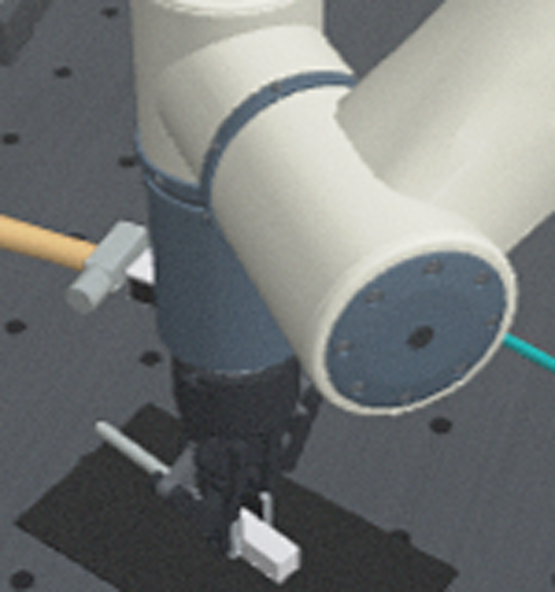

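The bar is held over the mat, handle at crop (268,548). Now I'll lower it to contact and release.

```bash
python3 - <<'E'
from h import *
np.set_printoptions(precision=2,suppress=True)
b=-0.435; u=np.array([np.cos(b),np.sin(b)]);p=np.array([483.5,218.5])+8*u;q=Q(b+np.pi)
r=ctrl.move_straight([*p,179],q,rate=25,stop_force=4)
s=avg(6);print(r,s['p'],s['f'],s['clock'])
hand.open_jaws()
s=avg(6);print(s['p'],s['f'],s['clock'],s['width'])
ctrl.move_straight([*p,330],q,rate=120)
ctrl.reach([300,250,420],q)
for n in("side","top"):cv2.imwrite(f"pics/{n}9.png",cv2.cvtColor(camera(n),cv2.COLOR_RGB2BGR))
print(ctrl.sense()['clock'])
E
```

```text
True [490.55 215.04 179.54] [-0.35 -0.17  5.24] 35.25
[489.85 214.59 178.46] [ 0.33 -0.18  0.12] 36.0167 85.1673464349123Traceback (most recent call last):
  File "<stdin>", line 9, in <module>
station.MotionError: the arm cannot take that pose within its joint ranges
```

```bash
python3 - <<'E'
from h import *
j=ctrl.sense()['joints'].copy(); print(j)
j[0]+=0.9; 
ctrl.move_j(j)
for n in("side","top"):cv2.imwrite(f"pics/{n}9.png",cv2.cvtColor(camera(n),cv2.COLOR_RGB2BGR))
print(ctrl.sense()['clock'])
a=cv2.imread("pics/side9.png")
cv2.imwrite("pics/f9.png",np.hstack([cv2.resize(a[165:245,225:325],(400,320),interpolation=cv2.INTER_CUBIC),cv2.resize(a[250:350,200:325],(400,320),interpolation=cv2.INTER_CUBIC)]))
E
```

```text
[ 7.05433683e-01  2.62611367e-01 -7.60140986e-02 -2.91708200e-04
 -1.23375916e+00 -2.71123537e+00]
39.25
```

View pics/f9.png

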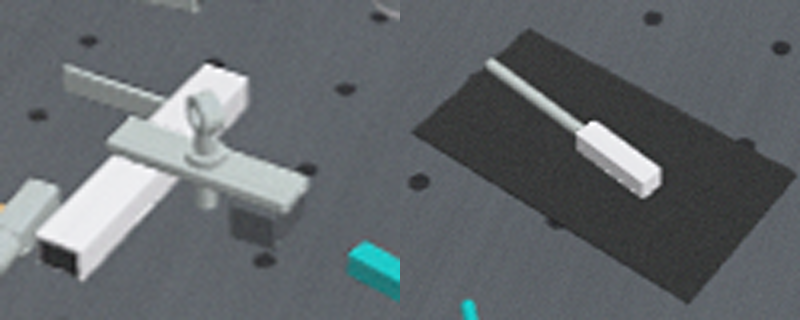

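View pics/top9.png

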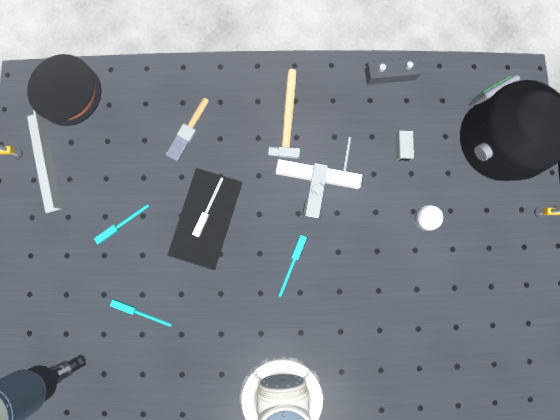

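The bar lies flat on the mat where it started, the eye is turned about 1 rad, and the bystanders look unmoved. I'll check the strap line against the first picture and hand in.

```bash
python3 - <<'E'
from h import *
from station import hand_in
def sh(f1,f2,x,y,w,h):
    a,b=[cv2.imread(f,0).astype(np.float32)[y:y+h,x:x+w] for f in(f1,f2)]
    return cv2.findTransformECC(a,b,np.eye(2,3,dtype=np.float32),cv2.MOTION_TRANSLATION,(3,200,1e-6),None,3)[1][:,2]
print("toe",sh("pics/side0.png","pics/side9.png",246,195,17,16),"heel",sh("pics/side0.png","pics/side9.png",286,206,20,14))
d=cv2.absdiff(cv2.imread("pics/top0.png",0),cv2.imread("pics/top9.png",0))
for n,(x,y,w,h) in dict(hammer=(265,60,40,100),brush=(160,90,55,75),tin=(410,200,40,40),offcut=(395,125,25,40)).items(): print(n,d[y:y+h,x:x+w].max())
print(hand_in())
E
```

```text
toe [0.00987403 0.01279156] heel [-0.00447543 -0.03218846]
hammer 4
brush 3
tin 3
offcut 3
the job is handed in; nothing more can be done
None
```

The job is done and handed in; the clock read 39 s just before, against the 72 s limit. The hand-in gives no verdict, so these are my own checks.

- **Insertion:** I gripped the tommy bar by its handle and slid the shaft through the loop from the −y side. There was no contact force on the way in.
- **Tightening:** I turned clockwise about the screw's axis. The bar took up its play at about 0.35 rad, the shoulder seated at about 1.30 rad, and I nipped up to about 0.42 N m by the wrist sensor.
- **Drag check:** In the side camera the strap turned by roughly 1.5 to 2 mm at the toe, which roughly agrees with 0.42 N m. That image measurement is coarse, because one patch that should not have moved showed 0.2 px of shift.
- **Withdrawal:** I backed off to the middle of the play, where the forces returned to baseline, and drew the bar out without contact. I laid it back where it had been on the mat.

**Final pictures:**
- The strap is back in line, within about 0.03 px of the first picture.
- The four bystanders are unmoved.
- The bar lies flat on the mat, and the gripper is clear of everything.
- The screw's seated height was judged by feel, not measured.

One retreat move was refused because the pose was out of reach. Nothing moved, and I swung the arm clear with a joint move instead.

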